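Reset the bench welder's push-to-turn power selector

TASK

Reset the power selector on the small bench welder: it is a push-to-turn knob, so keep it pressed in while you turn it anticlockwise to its off stop, then clockwise exactly five clicks from there, never going past the fifth. Let it pop back out and lock on the fifth click, let go, and leave the hammer, the bangle and the jar where they are.

Things in the scene. Friction and masses are not known exactly. Their poses are not given: they have to be found in the camera images.
- welder: Bench welder power unit, fixed: a blue console 240 mm wide (its y), 260 mm deep (its x); its flat aluminium-faced top, the panel, slopes up from 85 mm high at the front to 180 mm at the back (20 degrees). Origin: centre of the underside; x points to its back, away from the side with two brass terminals, y to the left as seen from the front, z up. Nothing but the knob stands out of the panel.
- dial (a point): Point of the panel's surface on the knob's axis: on the welder's centre line, 20 mm in front of its middle, 125 mm high; its axes are the welder's. Nine dots ring it at 44 mm, one per click position, 30 degrees apart: off is the large red one, 120 degrees anticlockwise of straight up the slope, the others follow clockwise. The fifth click is the sixth dot, counting the red one.
- selector_top (a point): Centre of the flat top of the black fluted selector knob, on its axis. The knob is a plain cylinder 52 mm in diameter that reaches 46 mm out from the panel while it is up. z points out of the panel along the axis (20 degrees from vertical, leaning to the welder's front); x turns with the knob and lies along its white pointer line.
- selector (a joint): Angle of the knob, rad: 0 at the off stop, growing clockwise as seen looking at the panel. Clicks are 0.5236 rad apart, up to the eighth (4.19, the far stop); the fifth is 2.618. It starts on the first, second or third. A click takes about 0.13 N m to pass, then the knob snaps into the next one. While up, it is locked at its click and does not turn.
- press (a joint): How far the knob is pressed in towards the panel, m: 0 when up, 0.008 at the bottom. A spring holds it up: about 5 N starts it, 8 N holds it at the bottom. Pressed in by 7 mm or more it is free to turn; let go at a click position it pops up and locks.
- hammer: Bystander: chasing hammer lying on the bench beside the welder, 190 mm long, wooden handle towards its -x, steel head 70 mm across, up to 28 mm high. Origin on the bench.
- bangle: Bystander: brass bangle lying flat, 72 mm across, 8 mm high. Origin at the centre of its underside.
- jar: Bystander: amber glass jar with a white lid, 60 mm across, 75 mm high, upright. Origin at the centre of its underside.

How it is judged:
By the outcome, as a careful person would: the job done as asked, in the order asked, and still so for the second after the job is handed in, with the robot touching nothing.
It also fails if it takes over 54 s, if anything falls off the work surface, if the arm or the gripper's body presses on something with over 40 N, if the wrist force passes 120 N, or if a joint passes its speed limit or range.

ROBOT

A 6-joint arm with a two-finger parallel gripper is mounted at the origin on the work surface. World frame = base frame: x ahead of the robot, y to its left, z up, the work surface at z = 0. Lengths are in m, angles in rad, forces in N, time in s.
With the tool pointing down it reaches from about 0.325 to 0.775 m from the base axis. Payload 5.5 kg.
Tool frame: the origin (TCP) lies between the finger pads; the fingertips stand 8 mm ahead of it and the grasp point (between the pads) lies 11 mm behind it (tcp_to_tips is the distance from the TCP to the fingertips, in m); z points along the fingers, y is the line along which they close (so a half turn about z gives the same grasp; the last joint's range is limited). The gripper opens to 88 mm and grips with 3 to 60 N. Pads are 20 mm wide; open, the fingers measure 115 mm over their backs; the gripper's body (75 mm by 178 mm) begins 61 mm behind the grasp point.
Start: joints at [-0.057, 0.091, 1.231, -0, 1.82, -0.057], TCP at [0.6, -0, 0.231] pointing down, gripper open.
Joint ranges: [-2.87, 2.87], [-0.86, 2.18], [0.17, 2.46], [-1.51, 4.65], [0.06, 2.69], [-2.65, 2.65]. Speed limits (rad/s): [2.57, 2.57, 3.01, 3.14, 3.14, 3.14].

INTERFACE

Orientations are given as a unit quaternion [w, x, y, z].
In Python, from bench import * gives the robot as it stands. Calls block until the motion is done:
- move_to(position, orientation): joint-space move of the TCP to a pose.
- move_l(position, speed=0.15, orientation=None): straight line of the TCP; orientation=None keeps the orientation; speed is the mean speed in m/s.
- movej(angles): joint-space move.
- gripper_open() and close(): open the fingers fully, or close them until they stop; the grip force is fixed at half the most.
- hold(seconds).
- inverse_kinematics(position, orientation): joint angles nearest the present ones, or None.
- state(): the state.
- get_image(name): name is "scene" or "side" or "wrist"; returns a dict with "frame" (384x512x3 uint8, blue, green, red), "depth" (384x512 float32, m along the optical axis (not along the pixel's ray), 0 where there is no reading), "camera_matrix" (3x3 intrinsics, pixels), "k1" (the pictures are not rectified: a ray, as slopes to the right and down, at radius r is drawn at 1 + k1 r^2 times it, then the intrinsics apply), "view" (4x4, takes a point from world to camera coordinates). Camera axes: x right, y up, looking along -z (the intrinsics and any distortion apply to the point x, -y, -z); pixel columns grow to the right and rows downward; lengths in m; the calibration is good to about 2 mm. A picture is of the moment at which its call begins.
A pose or a line that the arm cannot do raises IKError and nothing moves.
- job_done(): hands the job in; it is judged then, once.
The state is a dict: "time": time; "joint_pos": joint angles; "dq": joint speeds; "joint_torque": joint torques, N m; "ee_pos": TCP position; "ee_rot": TCP orientation; "ft_force": force on the tool from outside, world axes, zero at the start; "moment": the same for the moment, N m; "finger_gap": finger opening in m; "finger_force": force on a finger pad.
Only numpy, scipy, OpenCV 4.12 (cv2) and the standard library are available. Lean on these libraries where they do the work, as an engineer would, in place of code of your own. Each camera call takes 0.05 s, during which the arm holds its last target. There are 200 camera calls.

## Working session

There is one attempt and no reset: what is moved stays moved. The work goes in short steps, each a Python script; the robot and the scene stay as the last script left them, time stands still between calls to the robot, and variables do not carry over. Pictures are saved under pics/ and viewed, at most 10 in all, crops included, and the job is handed in when it is done.

```bash
mkdir -p pics; ls; cat > h.py <<'E'
from bench import *
import numpy as np, cv2
E
python3 - <<'E'
from h import *
a=get_image("scene");b=get_image("side")
np.savez("im0.npz",**{n+k:np.array(v[k]) for n,v in (("a",a),("b",b)) for k in v})
cv2.imwrite("pics/1.png",a["frame"]);cv2.imwrite("pics/2.png",b["frame"])
for v in(a,b): print(v["camera_matrix"],v["k1"],np.round(v["view"],3))
print(state())
E
```

```text
pics
[[376.78429466   0.         257.31566649]
 [  0.         376.78429466 184.20278186]
 [  0.           0.           1.        ]] -0.08784397640506676 [[ 0.223  0.975 -0.009 -0.17 ]
 [-0.769  0.182  0.613  0.358]
 [ 0.6   -0.13   0.79  -1.425]
 [ 0.     0.     0.     1.   ]]
[[397.91401976   0.         257.5005593 ]
 [  0.         397.91401976 188.59433095]
 [  0.           0.           1.        ]] -0.07705465754506818 [[-0.92  -0.392  0.013  0.526]
 [ 0.276 -0.623  0.732 -0.211]
 [-0.279  0.677  0.681 -0.836]
 [ 0.     0.     0.     1.   ]]
{'time': 0.1, 'joint_pos': array([-5.67080519e-02,  9.17976826e-02,  1.23176949e+00, -3.99778367e-05,
        1.81978818e+00, -5.66938216e-02]), 'dq': array([ 0.00030076, -0.00236377, -0.00269345, -0.00176003,  0.00179555,
       -0.00052503]), 'joint_torque': array([ 2.46603209e-03, -4.47854412e+01, -4.07573140e+01,  6.99365954e-02,
        2.83264846e-02, -6.35370566e-05]), 'ee_pos': array([ 5.99749445e-01, -5.63142737e-06,  2.29609209e-01]), 'ee_rot': array([-6.44624425e-04,  7.07115009e-01,  7.07098004e-01, -6.01347891e-04]), 'ft_force': array([-0.03449631, -0.24206148,  0.07143895]), 'moment': array([-0.00757183, -0.01840284,  0.01525759]), 'finger_force': 0.0, 'finger_gap': 0.08770518578801136}
```

View pics/1.png

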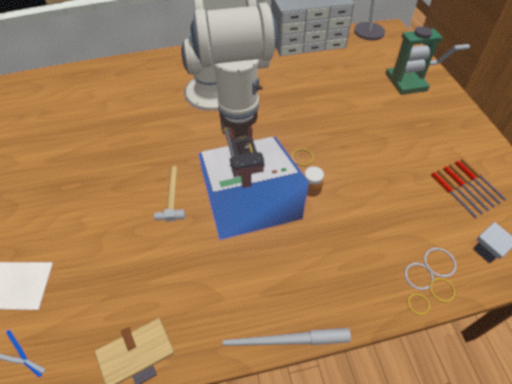

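View pics/2.png

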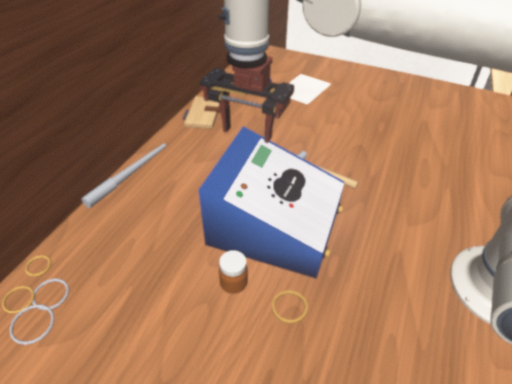

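The scene view shows the welder with its front towards the robot. The hammer is on its y− side, and the jar and bangle are on its y+ side. In the side view the knob is at about (289,184), the red off dot at (291,205), and the panel is unobstructed.

```bash
cat >> h.py <<'E'
def rays(v,uv):
    K=v["camera_matrix"];k=float(v["k1"]);uv=np.asarray(uv,float).reshape(-1,1,2)
    p=cv2.undistortPoints(uv,K,np.array([k,0,0,0,0.]))[:,0]
    return np.c_[p[:,0],-p[:,1],-np.ones(len(p))]
def world(v,uv,d=None):
    uv=np.asarray(uv,float).reshape(-1,2)
    if d is None: d=v["depth"][uv[:,1].astype(int),uv[:,0].astype(int)]
    T=np.linalg.inv(v["view"]); return (rays(v,uv)*np.asarray(d)[:,None])@T[:3,:3].T+T[:3,3]
def onplane(v,uv,p,n):
    T=np.linalg.inv(v["view"]); r=rays(v,uv)@T[:3,:3].T; c=T[:3,3]
    return c+r*(((p-c)@n)/(r@n))[:,None]
E
python3 - <<'E'
from h import *
z=np.load("im0.npz");v={k[1:]:z[k] for k in z if k[0]=="b"}
f=v["frame"];hsv=cv2.cvtColor(f,cv2.COLOR_BGR2HSV)
m=((hsv[...,1]<60)&(hsv[...,2]>150)).astype(np.uint8);m[:130]=0;m[250:]=0;m[:,:200]=0;m[:,350:]=0
n,L,s,_=cv2.connectedComponentsWithStats(m);i=1+np.argmax(s[1:,4]);m=(L==i).astype(np.uint8)
ys,xs=np.nonzero(cv2.erode(m,np.ones((3,3))));P=world(v,np.c_[xs,ys]);ok=v["depth"][ys,xs]>0;P=P[ok]
for _ in range(4):
    c=P.mean(0);nn=np.linalg.svd(P-c,full_matrices=0)[2][2];nn*=np.sign(nn[2]);r=(P-c)@nn;P=P[abs(r)<.004]
print("n",nn,"tilt",np.degrees(np.arccos(nn[2])),"yaw",np.degrees(np.arctan2(-nn[1],-nn[0])),len(P),r.std())
# rectangle of white face
cn=max(cv2.findContours(m,0,2)[0],key=cv2.contourArea)[:,0]
Q=onplane(v,cn,c,nn)
yaw=np.arctan2(-nn[1],-nn[0]);ex=np.array([np.cos(yaw),np.sin(yaw),0]);up=ex-nn*(ex@nn);up/=np.linalg.norm(up);left=np.cross(nn,up)
q=np.c_[(Q-c)@up,(Q-c)@left].astype(np.float32);R=cv2.minAreaRect(q*1000);print("rect",R)
ctr=c+up*R[0][0]/1e3+left*R[0][1]/1e3;print("face centre",ctr)
red=(((hsv[...,0]<8)|(hsv[...,0]>172))&(hsv[...,1]>120)&(hsv[...,2]>120)).astype(np.uint8);red[:170]=0;red[230:]=0;red[:,:225]=0;red[:,345:]=0
n,L,s,C=cv2.connectedComponentsWithStats(red)
for k in range(1,n):print("red",s[k,4],C[k],onplane(v,C[k],c,nn))
# knob points by height above plane
ys,xs=np.mgrid[150:225,255:325].reshape(2,-1);W=world(v,np.c_[xs,ys]);h=(W-c)@nn
t=(h>.042)&(h<.056);print("knobtop",t.sum(),np.median(h[t]));T=W[t];T=T-nn*((T-c)@nn)[:,None]
e=np.c_[(T-c)@up,(T-c)@left].astype(np.float32);cc,rr=cv2.minEnclosingCircle(e);print("R",rr,"knob dial pt",c+up*cc[0]+left*cc[1])
cv2.imwrite("pics/3.png",cv2.resize(f[125:255,200:350],None,fx=5,fy=4.6,interpolation=cv2.INTER_CUBIC))
E
```

```text
n [-0.34210012 -0.01999909  0.93945066] tilt 20.040494394674152 yaw 3.345690283560089 5577 0.0010119279178528002
rect ((6.08782958984375, -34.55244445800781), (257.3687438964844, 229.0535125732422), 89.6795883178711)
face centre [0.48718017 0.01179711 0.12461249]
red 6 [291.         205.16666667] [[0.46887957 0.06443567 0.11906892]]
knobtop 277 0.04441152483775487
R 0.025136861950159073 knob dial pt [0.49171501 0.02916539 0.12663359]
```

View pics/3.png

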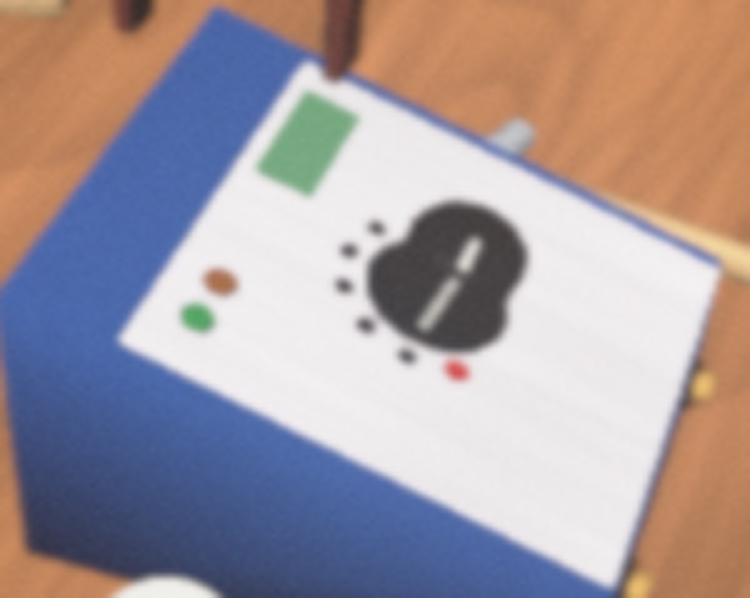

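The crop shows a clear dot ring, with red at (457,370) and dot 1 at (407,355). The white pointer runs towards about (425,325), so it looks to be on click 1 or 2. I'll rectify it numerically, then plan the joint range.

```bash
cat >> h.py <<'E'
from scipy.spatial.transform import Rotation as Ro
NN=np.array([-.342,-.0235,.9394]);NN/=np.linalg.norm(NN)
EX=np.array([np.cos(.068),np.sin(.068),0]);UP=EX-NN*(EX@NN);UP/=np.linalg.norm(UP);LEFT=np.cross(NN,UP)
DIAL=np.array([.4917,.0292,.1262])
def pose(tip,a):
    """TCP pose with tips `tip` m above panel on knob axis; tool y at clockwise angle a from LEFT"""
    y=np.cos(a)*LEFT+np.sin(a)*UP; z=-NN; x=np.cross(y,z)
    q=Ro.from_matrix(np.c_[x,y,z]).as_quat()
    return DIAL+NN*(tip+.008), q[[3,0,1,2]]
def rect(v,h,half=.07,px=5000):
    """view of the plane h above the panel, up the slope = up in picture, via homography-like remap"""
    g=np.linspace(half,-half,int(2*half*px)//1); X,Y=np.meshgrid(g,g) # cols: LEFT, rows: UP
    W=DIAL+NN*h+Y[...,None]*UP+X[...,None]*LEFT
    C=W@v["view"][:3,:3].T+v["view"][:3,3]
    x=C[...,0]/-C[...,2];y=C[...,1]/C[...,2];s=1+float(v["k1"])*(x*x+y*y);K=v["camera_matrix"]
    return cv2.remap(v["frame"],(K[0,0]*x*s+K[0,2]).astype(np.float32),(K[1,1]*y*s+K[1,2]).astype(np.float32),1)
E
python3 - <<'E'
from h import *
z=np.load("im0.npz");v={k[1:]:z[k] for k in z if k[0]=="b"}
o=np.hstack([cv2.resize(rect(v,h,px=2800),(390,390)) for h in (0,.046)])
cv2.imwrite("pics/4.png",o)
for tip in(.1,.02):
  for a in np.radians([-90,-60,-30,0,30,60,90]):
    j=inverse_kinematics(*pose(tip,a));print(tip,round(np.degrees(a)),None if j is None else np.round(j,2))
E
```

```text
0.1 -90 None
0.1 -60 None
0.1 -30 [-0.05 -0.64  1.88  0.04  1.56 -2.2 ]
0.1 0 [-0.05 -0.64  1.88  0.04  1.56 -1.68]
0.1 30 [-0.05 -0.64  1.88  0.04  1.56 -1.15]
0.1 60 [-0.05 -0.64  1.88  0.04  1.56 -0.63]
0.1 90 [-0.05 -0.64  1.88  0.04  1.56 -0.11]
0.02 -90 None
0.02 -60 None
0.02 -30 [-0.04 -0.57  1.97  0.04  1.4  -2.2 ]
0.02 0 [-0.04 -0.57  1.97  0.04  1.4  -1.68]
0.02 30 [-0.04 -0.57  1.97  0.04  1.4  -1.15]
0.02 60 [-0.04 -0.57  1.97  0.04  1.4  -0.63]
0.02 90 [-0.04 -0.57  1.97  0.04  1.4  -0.1 ]
```

View pics/4.png

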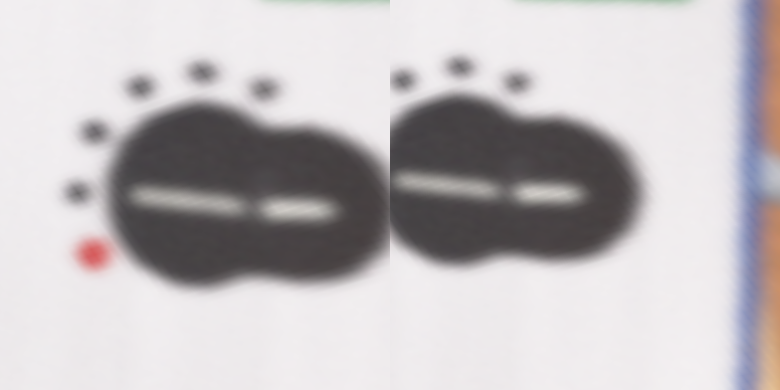

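In the rectified view the dots and click 1 (78,190) line up, and the pointer is about 88° left of up, so the knob starts on click 1. The knob centre is still uncertain by a few millimetres, so I'll take a wrist look from hover.

```bash
python3 - <<'E'
from h import *
s=state();p=s["ee_pos"];move_l(p+np.array([0,0,.05]))
A=np.radians(30)
for t in(.15,.13,.11,.1):
    if inverse_kinematics(*pose(t,A)) is not None: break
move_to(*pose(t,A)); hold(.3)
s=state();print(t,s["time"],s["joint_pos"],s["ee_pos"],s["ft_force"])
v=get_image("wrist");np.savez("w0.npz",**{k:np.array(v[k]) for k in v})
f=cv2.resize(v["frame"],(400,300))
o=np.hstack([f]+[cv2.resize(rect(v,h,px=2800),(200,200)) for h in (0,.046)]) if 0 else None
top=np.hstack([cv2.resize(rect(v,h,px=2800),(390,390)) for h in (0,.046)])
cv2.imwrite("pics/5.png",np.vstack([top,cv2.copyMakeBorder(cv2.resize(v["frame"],(272,204)),0,0,0,508,0)]))
E
```

```text
0.15 1.9 [-0.05165497 -0.65874483  1.80204837  0.04123118  1.65163186 -1.15589669] [0.43808714 0.0254387  0.27443107] [ 0.34539878  0.25543327 -0.69617446]
```

View pics/5.png

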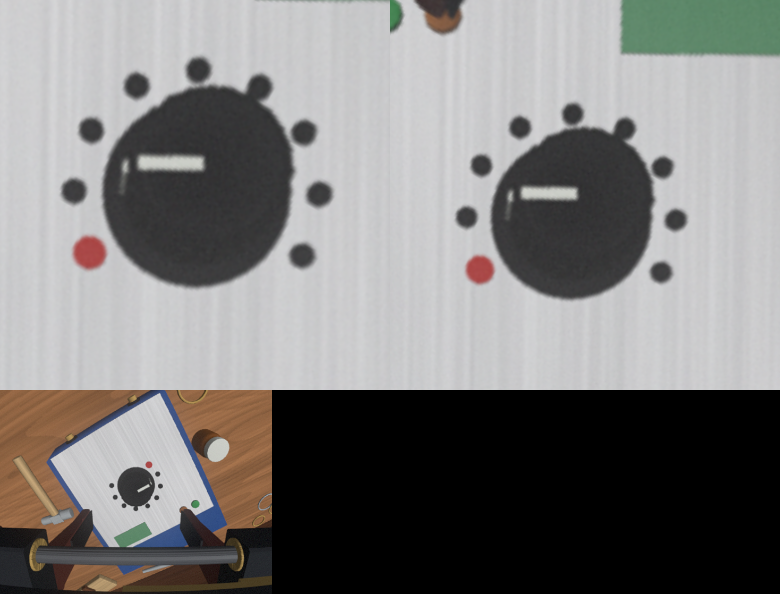

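The wrist view confirms it: the ring centre is at (197,192) against a nominal (195,195), within 1 mm, and the pointer is on click 1. Next I descend, grip and press, watching the force.

```bash
python3 - <<'E'
from h import *
A=np.radians(30)
move_l(pose(.06,A)[0],.1); move_l(pose(.022,A)[0],.05)
hold(.2);f0=state()["ft_force"];print(state()["time"],f0)
close();hold(.3);s=state();print("gap",s["finger_gap"],s["finger_force"],s["ft_force"]-f0,s["moment"])
for d in (.004,.007,.008,.009,.010,.011,.012):
    move_l(pose(.022-d,A)[0],.03);hold(.1);s=state();ax=(s["ft_force"]-f0)@NN
    print(d,round(ax,1),np.round(s["ft_force"]-f0,1),"tip",round((s["ee_pos"]-DIAL)@NN-.008,4))
    if ax>18:break
print(s["time"],s["joint_pos"][5])
E
```

```text
4.1083 [-0.37928213  0.11342247  0.95692246]
gap 0.051636916590531934 29.99640315771103 [-2.77086092 -3.67990669  1.23820278] [-0.57001836  0.56818841 -0.2565997 ]
0.004 5.2 [-6.7 -4.2  3. ] tip 0.0185
0.007 5.7 [-6.8 -3.8  3.5] tip 0.0157
0.008 5.9 [-7.  -4.3  3.6] tip 0.0148
0.009 9.4 [-8.9 -4.5  6.7] tip 0.014
0.01 13.5 [-12.2  -4.7   9.8] tip 0.0139
0.011 20.0 [-17.1  -4.5  15. ] tip 0.0139
7.2 -1.1517969752388229
```

```bash
python3 - <<'E'
from h import *
def mz():
    s=state();return round(s["moment"]@NN,3),round(s["joint_pos"][5],3),round(s["ft_force"]@NN,1),round((s["ee_pos"]-DIAL)@NN-.008,4)
print(mz())
for d in (25,20,15,10,5,2,0,-2,-4,-6):
    movej(inverse_kinematics(*pose(.011,np.radians(d))));hold(.05);m=mz();print(d,m)
    if d<0 and abs(m[0])>.5:break
print(state()["time"])
v=get_image("side");cv2.imwrite("pics/6.png",cv2.resize(v["frame"][100:255,180:370],None,fx=3,fy=3))
E
```

```text
(np.float64(-0.032), np.float64(-1.152), np.float64(21.1), np.float64(0.0139))
25 (np.float64(-0.152), np.float64(-1.239), np.float64(21.9), np.float64(0.0139))
20 (np.float64(-0.018), np.float64(-1.326), np.float64(21.7), np.float64(0.0139))
15 (np.float64(0.009), np.float64(-1.414), np.float64(21.5), np.float64(0.0139))
10 (np.float64(0.048), np.float64(-1.501), np.float64(21.9), np.float64(0.0139))
5 (np.float64(0.02), np.float64(-1.588), np.float64(20.6), np.float64(0.0139))
2 (np.float64(0.106), np.float64(-1.641), np.float64(20.7), np.float64(0.0139))
0 (np.float64(-0.003), np.float64(-1.675), np.float64(21.4), np.float64(0.0139))
-2 (np.float64(-0.777), np.float64(-1.709), np.float64(21.7), np.float64(0.0139))
9.6
```

The stop shows as a moment of −0.78 N m just past 0°. Next I turn clockwise five clicks.

```bash
python3 - <<'E'
from h import *
def mz():
    s=state();return [round(float(x),3) for x in (s["moment"]@NN,s["joint_pos"][5],s["ft_force"]@NN,(s["ee_pos"]-DIAL)@NN-.008,s["finger_gap"])]
for d in (10,20,30,45,60,75,90,105,120,130,140,145,148.5):
    movej(inverse_kinematics(*pose(.011,np.radians(d))));hold(.03);print(d,mz())
print(state()["time"])
v=get_image("side");cv2.imwrite("pics/6.png",cv2.resize(v["frame"][100:255,180:370],None,fx=3,fy=3))
E
```

```text
10 [0.013, -1.501, 21.438, 0.014, 0.051]
20 [-0.084, -1.326, 20.877, 0.014, 0.051]
30 [0.02, -1.152, 21.184, 0.014, 0.051]
45 [-0.053, -0.89, 21.387, 0.014, 0.051]
60 [0.013, -0.628, 19.988, 0.014, 0.052]
75 [-0.05, -0.366, 20.856, 0.014, 0.052]
90 [0.027, -0.104, 20.177, 0.014, 0.052]
105 [-0.016, 0.157, 19.0, 0.014, 0.051]
120 [-0.014, 0.419, 18.901, 0.014, 0.052]
130 [-0.043, 0.594, 17.656, 0.014, 0.051]
140 [-0.061, 0.768, 18.497, 0.014, 0.051]
145 [-0.09, 0.856, 19.08, 0.014, 0.052]
148.5 [-0.155, 0.917, 18.465, 0.014, 0.051]
14.2167
```

View pics/6.png

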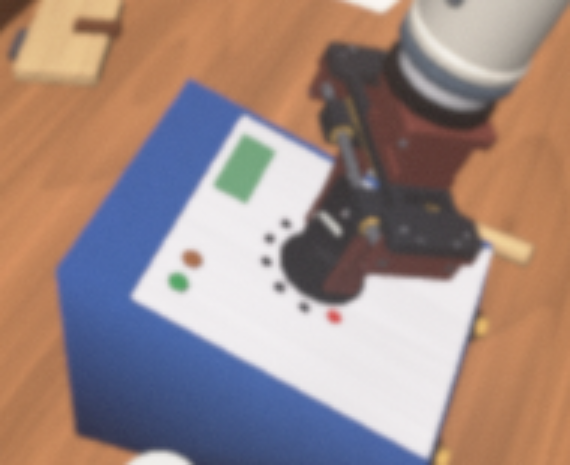

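The view shows the grip intact, with the white pointer past the straight-up dot towards dot 5. The detent is still pulling forward (−0.155 N m), so I'm a degree or two short of centre. I'll nudge until that pull fades, let it rise in the grip, then release.

```bash
python3 - <<'E'
from h import *
def mz():
    s=state();return [round(float(x),3) for x in (s["moment"]@NN,s["joint_pos"][5],s["ft_force"]@NN,(s["ee_pos"]-DIAL)@NN-.008)]
for d in (149.2,149.8,150.4,151,151.5):
    movej(inverse_kinematics(*pose(.011,np.radians(d))));hold(.05);m=mz();print(d,m)
    if m[0]>-.05:break
a=np.radians(d)
for t in (.014,.018,.022):
    move_l(pose(t,a)[0],.03);hold(.1);print(t,mz())
gripper_open();hold(.3);print(mz())
move_l(pose(.06,a)[0],.08);move_l(pose(.15,a)[0],.15);hold(.2)
print(state()["time"])
v=get_image("wrist")
top=np.hstack([cv2.resize(rect(v,h,px=2800),(390,390)) for h in (0,.046)]);cv2.imwrite("pics/7.png",top)
E
```

```text
149.2 [-0.052, 0.929, 17.992, 0.014]
149.8 [-0.04, 0.939, 18.123, 0.014]
0.014 [-0.01, 0.939, 8.156, 0.015]
0.018 [0.04, 0.939, 6.082, 0.019]
0.022 [-0.035, 0.939, 0.11, 0.022]
[-0.014, 0.939, -0.581, 0.022]
18.5917
```

View pics/7.png

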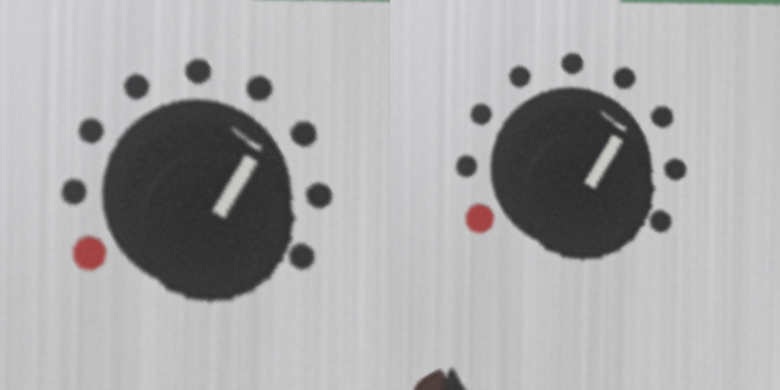

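The pointer runs from (590,186) to (616,137), about 30° clockwise of up, which is dot 5 (the sixth counting red). The knob is up and the gripper is clear.

```bash
python3 -c "
from bench import *
print(job_done())"
```

```text
the job is handed in; nothing more can be done
None
```

I turned the selector, held in, to its off stop and then clockwise to the fifth click, where it popped up on its dot; the robot let go without going near the hammer, bangle or jar, and the job was handed in at about 19 s.

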